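# Close the check-weight case and hold it up level

### The arm

A 6-joint arm with a two-finger parallel gripper is mounted at the origin on the work surface. World frame = base frame: x ahead of the robot, y to its left, z up, the work surface at z = 0. Lengths are in m, angles in rad, forces in N, time in s.
With the tool pointing down it reaches from about 0.225 to 0.875 m from the base axis. Payload 3.4 kg.
Tool frame: the origin (TCP) lies at the very end of the fingers, on their centre line; the grasp point (between the pads) lies 19 mm behind it (manip.grasp_offset is the distance from the TCP to the grasp point, in m); x points along the fingers, y is the direction in which the jaws open and shut, and the axes are right-handed (so a half turn about x gives the same grasp; the last joint's range is limited). The gripper opens to 85 mm and grips with 20 to 120 N. Pads are 22 mm wide; open, the fingers measure 114 mm over their backs; the gripper's body (76 mm by 85 mm) begins 54 mm behind the grasp point. The pads swing forward as they close: fully open they stand 13 mm farther back than shut.
Start: joints at [1.042, 0.276, 1.505, -0, 1.361, -0.121], TCP at [0.228, 0.528, 0.231] pointing down, gripper open.
Joint ranges: [-2.89, 2.89], [-0.75, 2.08], [0.22, 2.7], [-1.18, 4.32], [0.11, 2.71], [-2.7, 2.7]. Speed limits (rad/s): [2.57, 2.57, 3.14, 3.14, 3.14, 3.14].

### API

Orientations are given as a unit quaternion [w, x, y, z].
In Python, from rig import manip gives the robot as it stands.
- The arm moves only by the tool step_arm, never from a script. Its argument "increments" is a list of rows, each an object with "grip": the opening, from 0 (shut) to 1 (fully open); "delta_pos": the shift along the world's x, y, z in m, a list of three; "twist": the turn about the world's z in degrees. A call has 1 to 10 rows; each row shifts and turns the commanded pose from where the row before left it; what a row does not reach is not made up. A row lasts 1/12 s, in which the tool goes at most 41.7 mm and 7.16 degrees, less where a joint would pass 70% of its speed; a pose out of reach is approached as far as the arm can. A call with a gripper value outside its range is refused whole. The fingers move at their own pace and stop on an object; "force" is the grip in N (left out, the last holds). Time passes only in rows, so rows that do not move let the fingers close. It gives the time, the measured TCP pose, the force and the opening at its end, in the units of the state.
- manip.get_state(): the state, without advancing time (a new reading comes with each control period).
- manip.get_image(name): name is "scene" or "side" or "wrist"; returns a dict with "img" (400x640x3 uint8, red, green, blue), "fx", "fy", "cx", "cy" (pixels), "rvec" (rotation vector, rad) and "tvec" (3), from world to camera coordinates, as OpenCV has them; the wrist camera has in their place "mount" (4x4, takes a point from camera to tool coordinates, whose origin is the TCP and whose axes are the tool frame's). Camera axes: x right, y down, z forward; pixel columns grow to the right and rows downward; lengths in m; the calibration is good to about 2 mm. The wrist camera is an equidistant fisheye: a pixel r from the principal point sees the ray r / f radians off the axis. A picture is of the moment at which its call begins: read the wrist's pose just before it. There is no depth.
- manip.sign_off(): hands the job in, once; it reports no verdict.
The state is a dict: "clock": time; "qpos": joint angles; "qd": joint speeds; "effort": joint torques, N m; "position": TCP position; "ee_rot": TCP orientation; "contact_force": force on the tool from outside, world axes, zero at the start; "moment": the same for the moment, N m; "width": finger opening in m.
Only numpy, scipy, OpenCV 4.12 (cv2) and the standard library are available. Lean on these libraries where they do the work, as an engineer would, in place of code of your own. Each camera call takes 0.05 s, during which the arm holds its last target. There are 200 camera calls.

### The job

Close the lid of the blue check-weight case, rim fully down on rim, while the case stands on its dark stone slab; then take the closed case by the black rubber grips on its lower half and lift it so that its underside is at least 10 cm above the slab's top. Finish while still holding it there, over the slab, level and quite still, for a colleague to take from you: do not put it down or let go. Never tip the case on the way, and leave the balance, the amber bottle and the crucible where they stand.

Things in the scene. Friction and masses are not known exactly. Their poses are not given: they have to be found in the camera images.
- case: Blue plastic weight case (clamshell, 0.4 to 0.7 kg) with four steel weights fixed in grey foam, loose on the slab. Origin: centre of its underside; z up, y along its length (150 mm), x across its width (58 mm) towards the hinge, which is roughly away from the robot (yaw within 1 rad). Lower half 36 mm high, 58 mm with the lid closed. Large weights at +y.
- balance_point (a point): Balance point of the case and middle of its two black rubber grips, at (0, 10, 17) mm in the case's frame. The grips are on the long sides of the lower half, stand out 2.5 mm (63 mm over both), 50 mm long, from 4 to 30 mm above the underside: grip here across the width (case's x).
- hinge (a point): Middle of the hinge line, at (+29, 0, 36) mm in the case's frame: on the rim of the lower half, far long side. The hinge axis runs along the case's y.
- lid_edge (a point): Middle of the lid's free rim edge, 58 mm from the hinge line, on the lid. Closed, it lies on the lower half's rim at (-29, 0, 36) mm in the case's frame; open, it stands up above the hinge.
- lid (a joint): Lid opening in rad: 0 closed rim to rim, 1.57 upright, 2.0 stop, leaning back; starts 1.6 to 1.95. The lid is a tray, 58 mm from hinge to free edge, 150 mm long, 22 mm deep, 70 g, hollow side to the lower half. A stiff hinge (0.03 Nm, under 1 N at the edge) keeps it near where it is left; no catch. Push it over from behind and press it down.
- slab: Fixed dark stone weighing slab, 260 x 300 mm, top 30 mm above the table. Origin: centre of its underside, at table height; x across the 260 mm, roughly away from the robot.
- balance: White laboratory balance, 260 x 190 mm, 81 mm high with a round steel pan, 3 kg, on the table beside the slab, left or right. Origin: centre of its underside. Leave it alone.
- bottle: Amber glass bottle with black cap, 72 mm across, 140 mm high, on the table on the other side of the slab. Origin: centre of its underside. Leave it alone.
- crucible: Small white ceramic crucible, 40 mm across, 32 mm high, on the slab's near left corner. Origin: centre of its underside. Leave it alone.
Mind the look-alikes: they are no part of the job. Of the things that look like the case, the middle-sized one is meant.

How it is judged:
On the way, in this order (a step that is already met when the one before it is completed fails the run):
1. the lid is closed rim to rim while the case stands on the slab (value of joint lid below 0.05 rad and height (world z) of case below 0.04 m and angle between case's own z axis and vertical below 0.12 rad and contact force between case and slab above 0.5 N), for 0.2 s.
2. the closed case is lifted clear of the slab (value of joint lid below 0.05 rad and height (world z) of case above 0.08 m and contact force between case and the fingers above 2 N and contact force between case and slab below 0.1 N and contact force between case and balance below 0.1 N and contact force between case and bottle below 0.1 N and contact force between case and crucible below 0.1 N), for 0.2 s.
At the end, for the whole second after the job is handed in: The fingers alone hold the case: lid within 0.05 rad of closed (3 mm at the edge), underside over 85 mm above the slab top (z > 0.115 m), centre within 130 mm of the slab centre in plan, tilt under 0.12 rad, slower than 20 mm/s and 0.15 rad/s, touching no slab or bystander (value of joint lid below 0.05 rad and angle between case's own z axis and vertical below 0.12 rad and horizontal distance between case and slab below 0.13 m and height (world z) of case above 0.115 m and contact force between case and the fingers above 2 N and linear speed of case below 0.02 m/s and angular speed of case below 0.15 rad/s and contact force between case and slab below 0.1 N and contact force between case and balance below 0.1 N and contact force between case and bottle below 0.1 N and contact force between case and crucible below 0.1 N); the arm keeps its last pose, push and grip.
It fails at once if the case is tipped by more than 0.5 rad (angle between case's own z axis and vertical above 0.5 rad).
It fails at once if the balance is shifted by more than 20 mm or tipped (distance of balance from where it was at the start of the episode above 0.02 m or angle between balance's own z axis and vertical above 0.3 rad).
It fails at once if the bottle is shifted by more than 20 mm or tipped (distance of bottle from where it was at the start of the episode above 0.02 m or angle between bottle's own z axis and vertical above 0.3 rad).
It fails at once if the crucible is shifted by more than 20 mm or tipped (distance of crucible from where it was at the start of the episode above 0.02 m or angle between crucible's own z axis and vertical above 0.3 rad).
It also fails if it takes over 50 s, if anything falls off the work surface, if the arm or the gripper's body presses on something with over 40 N, if the wrist force passes 120 N, or if a joint passes its speed limit or range.

## Working session

There is one attempt and no reset: what is moved stays moved. The work goes in short steps, Python scripts to look and compute and a tool call to move; the robot and the scene stay as the last step left them, time stands still between calls to the robot, and variables do not carry over. Pictures are saved under pics/ and viewed, about 8 in all and at most 12, crops included, and the job is handed in when it is done.

Besides the shell and the picture viewer there is one more tool, called after "Emit:" as name([rows], argument=value, ...), one row to a line, values as JSON. step_arm: Moves the arm, as the interface text tells. Its arguments: {"type":"object","properties":{"increments":{"type":"array"},"force":{"type":"number"}},"required":["increments"]}

```bash
mkdir -p pics; ls; cat > h.py <<'E'
import numpy as np, cv2, json
from rig import manip
def grab(n,name=None):
    s=manip.get_state(); d=manip.get_image(n); d['state']=s
    if name: cv2.imwrite(f'pics/{name}.png',d['img'][:,:,::-1])
    return d
def cam(d):
    R=cv2.Rodrigues(np.array(d['rvec'],float))[0]; t=np.array(d['tvec'],float).ravel()
    return R,t
def ray(d,u,v):
    R,t=cam(d); c=-R.T@t
    r=R.T@np.array([(u-d['cx'])/d['fx'],(v-d['cy'])/d['fy'],1.]); return c,r/np.linalg.norm(r)
def onz(d,u,v,z):
    c,r=ray(d,u,v); return c+r*(z-c[2])/r[2]
def proj(d,P):
    R,t=cam(d); p=np.atleast_2d(P)@R.T+t; return np.c_[p[:,0]/p[:,2]*d['fx']+d['cx'],p[:,1]/p[:,2]*d['fy']+d['cy']]
E
python3 - <<'E'
from h import *
import pickle
a=grab('scene','scene0'); b=grab('side','side0')
pickle.dump((a,b),open('v0.pkl','wb'))
for d in(a,b):
    R,t=cam(d); print(-R.T@t, R[2], d['fx'])
print(a['state'])
im=np.vstack([cv2.imread('pics/scene0.png'),cv2.imread('pics/side0.png')]); cv2.imwrite('pics/both0.png',cv2.resize(im,(480,600)))
E
```

```text
pics
[1.00580866 0.63651376 0.80130804] [-0.40776554 -0.55493904 -0.72509994] 393.5713129610815
[ 0.48768043 -0.84409602  0.77201307] [ 0.09287519  0.79605068 -0.59806147] 382.49393663011045
{'clock': 0.0, 'qpos': array([ 1.04203221e+00,  2.76604327e-01,  1.50615321e+00,  3.80782668e-05,
        1.36068681e+00, -1.20970101e-01]), 'qd': array([ 4.99699307e-05,  1.57422956e-03,  7.94794575e-04, -1.30127949e-03,
        2.28809442e-03,  1.01213814e-05]), 'effort': array([ 3.23073473e-03, -4.16772366e+01, -2.45812923e+01,  2.42092965e-04,
        1.08660504e-02, -1.35759939e-05]), 'position': array([0.22774293, 0.52739649, 0.23042639]), 'ee_rot': array([ 0.6922367 ,  0.1425665 ,  0.69267958, -0.14379896]), 'contact_force': array([1.04762929, 0.02817184, 0.62536968]), 'moment': array([-0.01309529,  0.01999386, -0.02174826]), 'width': 0.08535567650784039}
```

View pics/scene0.png

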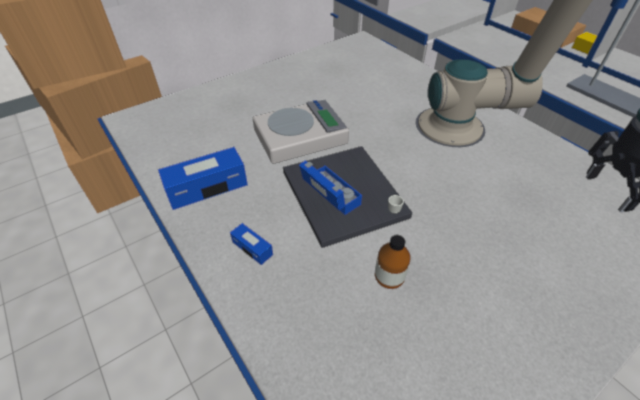

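View pics/side0.png

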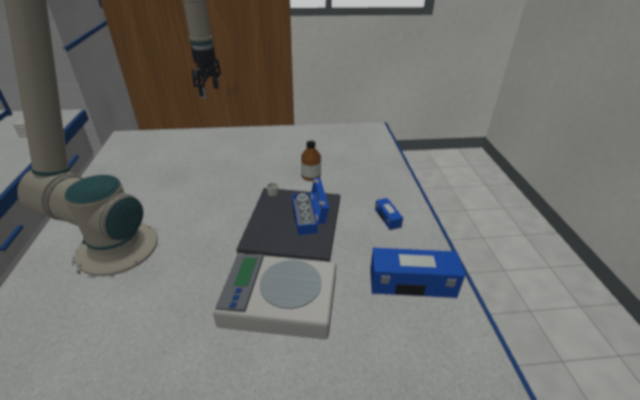

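The scene view shows three blue things: a large case at (203,178), a small one at (252,243), and the middle-sized open clamshell on the slab at (330,186). In the side view they are at (416,272), (389,213) and (310,208). The one on the slab is the middle-sized one, it is open, and it has weights in it, so it fits. The balance is at (300,130), the bottle at (394,262) and the crucible at (396,204). I'll confirm with an enlarged crop and take masks.

```bash
python3 - <<'E'
from h import *
import pickle
a,b=pickle.load(open('v0.pkl','rb'))
A=a['img'][145:225,280:380][:,:,::-1];B=b['img'][165:245,260:360][:,:,::-1]
cv2.imwrite('pics/crop0.png',np.vstack([cv2.resize(x,None,fx=3.75,fy=3.75,interpolation=cv2.INTER_CUBIC) for x in(A,B)]).astype(np.uint8))
# slab: dark mask
for n,d in(('scene',a),('side',b)):
    g=cv2.cvtColor(d['img'],cv2.COLOR_RGB2HSV)
    dark=((g[...,2]<75)&(g[...,1]<90)).astype(np.uint8)
    blue=((g[...,0]>100)&(g[...,0]<125)&(g[...,1]>140)).astype(np.uint8)
    for nm,m,z in(('dark',dark,.03),('blue',blue,.03)):
        cs,_=cv2.findContours(m,cv2.RETR_EXTERNAL,cv2.CHAIN_APPROX_NONE)
        for c in cs:
            if cv2.contourArea(c)<150: continue
            x,y,w,h=cv2.boundingRect(c)
            if y<130 or y>310: continue
            q=cv2.approxPolyDP(cv2.convexHull(c),5 if nm=='dark' else 2,True)[:,0]
            print(n,nm,cv2.contourArea(c))
            for p in q: print('  ',p,onz(d,*p,z)[:2].round(3))
for p in [(391,286),(388,211)]: print(onz(a,*p,0 if p[0]==391 else .03).round(3))
E
```

```text
scene dark 177.0
   [225 183] [ 0.758 -0.157]
   [226 190] [ 0.768 -0.131]
   [204 196] [ 0.827 -0.145]
   [203 189] [ 0.818 -0.171]
scene dark 5252.0
   [361 148] [ 0.35  -0.053]
   [410 216] [0.425 0.233]
   [322 246] [0.666 0.177]
   [284 168] [ 0.591 -0.114]
scene blue 793.5
   [241 224] [0.792 0.001]
   [270 245] [0.767 0.101]
   [271 254] [0.778 0.125]
   [261 263] [0.81  0.134]
   [233 241] [0.834 0.038]
   [231 232] [0.825 0.01 ]
scene blue 1312.5
   [305 161] [ 0.524 -0.104]
   [326 166] [ 0.486 -0.049]
   [361 195] [0.479 0.101]
   [360 204] [0.503 0.125]
   [343 213] [0.559 0.124]
   [303 178] [ 0.57  -0.047]
   [299 166] [ 0.551 -0.096]
scene blue 2902.0
   [234 148] [ 0.666 -0.28 ]
   [243 165] [ 0.681 -0.195]
   [246 184] [ 0.712 -0.12 ]
   [172 207] [ 0.912 -0.157]
   [160 169] [ 0.884 -0.32 ]
side dark 217.0
   [397 286] [ 0.747 -0.236]
   [423 286] [ 0.812 -0.242]
   [422 295] [ 0.801 -0.269]
   [398 294] [ 0.743 -0.26 ]
side dark 1783.0
   [139 202] [0.019 0.173]
   [142 216] [0.048 0.1  ]
   [131 251] [ 0.058 -0.05 ]
   [ 94 250] [-0.042 -0.038]
   [ 83 242] [-0.08
[... 559 characters left out ...]
6]
   [639 323] [ 1.273 -0.393]
side blue 3700.5
   [534 399] [ 0.938 -0.532]
   [373 292] [ 0.684 -0.249]
   [373 249] [ 0.715 -0.102]
   [448 240] [ 0.936 -0.085]
side blue 306.0
   [377 201] [0.773 0.113]
   [386 199] [0.805 0.121]
   [401 217] [0.829 0.027]
   [399 226] [ 0.812 -0.013]
   [389 227] [ 0.781 -0.015]
   [376 209] [0.761 0.073]
side blue 603.0
   [319 179] [0.599 0.255]
   [328 204] [0.614 0.111]
   [325 221] [0.596 0.029]
   [316 232] [ 0.564 -0.018]
   [299 234] [ 0.515 -0.022]
   [295 214] [0.507 0.07 ]
side blue 295.5
   [ 30 166] [-0.423  0.424]
   [ 16 197] [-0.375  0.233]
   [  0 216] [-0.371  0.137]
   [  0 196] [-0.427  0.243]
[0.591 0.346 0.   ]
[0.459 0.187 0.03 ]
```

View pics/crop0.png

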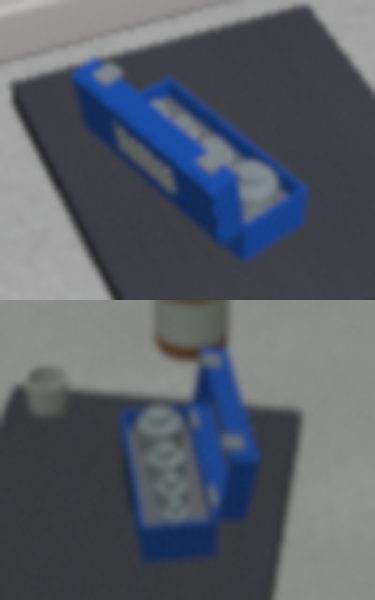

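The crop confirms it: an open clamshell on the slab with four weights, the largest at the +y end, and the lid standing on the far (+x) side. A rough estimate puts its centre at (0.535, 0.05) with a yaw of about 3°. The measured base width (about 56 mm) and length (about 147 mm) match. I'm moving above it for an accurate wrist view.

Emit:
step_arm([
  {"grip":1,"delta_pos":[0.019,-0.03,0.005],"twist":-4},
  {"grip":1,"delta_pos":[0.019,-0.03,0.005],"twist":-4},
  {"grip":1,"delta_pos":[0.019,-0.03,0.005],"twist":-4},
  {"grip":1,"delta_pos":[0.019,-0.03,0.005],"twist":-4},
  {"grip":1,"delta_pos":[0.019,-0.03,0.005],"twist":-4},
  {"grip":1,"delta_pos":[0.019,-0.03,0.005],"twist":-4},
  {"grip":1,"delta_pos":[0.019,-0.03,0.005],"twist":-4},
  {"grip":1,"delta_pos":[0.019,-0.03,0.005],"twist":-4},
  {"grip":1,"delta_pos":[0.019,-0.03,0.005],"twist":-4},
  {"grip":1,"delta_pos":[0.019,-0.03,0.005],"twist":-4},
])

```text
clock: 0.93
position: [0.4184, 0.2262, 0.2813]
ee_rot: [0.601, 0.372, 0.601, -0.372]
contact_force: [0.5, 0.1, 0.7]
width: 0.0853
```

Emit:
step_arm([
  {"grip":0,"delta_pos":[0.019,-0.03,0.005],"twist":-4},
  {"grip":0,"delta_pos":[0.019,-0.03,0.005],"twist":-4},
  {"grip":0,"delta_pos":[0.019,-0.03,0.005],"twist":-4},
  {"grip":0,"delta_pos":[0.019,-0.03,0.005],"twist":-4},
  {"grip":0,"delta_pos":[0.019,-0.03,0.005],"twist":-4},
  {"grip":0,"delta_pos":[0.019,-0.03,0.005],"twist":-4},
  {"grip":0,"delta_pos":[0,0,0],"twist":0},
  {"grip":0,"delta_pos":[0,0,0],"twist":0},
  {"grip":0,"delta_pos":[0,0,0],"twist":0},
], force=40)

```text
clock: 1.68
position: [0.5315, 0.0481, 0.3107]
ee_rot: [0.511, 0.488, 0.512, -0.489]
contact_force: [-0.1, 0.7, 1.0]
width: -0.0003
```

```bash
cat >> h.py <<'E'
def qR(q):
    from scipy.spatial.transform import Rotation as Ro
    w,x,y,z=q; return Ro.from_quat([x,y,z,w]).as_matrix()
def wray(d,u,v):
    M=np.array(d['mount']); x,y=u-d['cx'],v-d['cy']; r=np.hypot(x,y); th=r/d['fx']
    k=np.array([x/r*np.sin(th),y/r*np.sin(th),np.cos(th)]) if r>0 else np.array([0,0,1.])
    R=qR(d['state']['ee_rot']); p=np.array(d['state']['position'])
    return p+R@M[:3,3], R@M[:3,:3]@k
def wonz(d,u,v,z):
    c,r=wray(d,u,v); return c+r*(z-c[2])/r[2]
def wproj(d,P):
    M=np.array(d['mount']);R=qR(d['state']['ee_rot']);p=np.array(d['state']['position'])
    Q=(np.atleast_2d(P)-p)@R; Q=(Q-M[:3,3])@M[:3,:3]
    rr=np.hypot(Q[:,0],Q[:,1]); th=np.arctan2(rr,Q[:,2]); return np.c_[Q[:,0]/rr*th*d['fx']+d['cx'],Q[:,1]/rr*th*d['fy']+d['cy']]
E
python3 - <<'E'
from h import *
import pickle
w=grab('wrist','wrist1'); pickle.dump(w,open('w1.pkl','wb'))
print(w['state']['position'],w['state']['ee_rot'],w['state']['width'],w['state']['contact_force'],w['fx'],np.array(w['mount']).round(3)); print(qR(w['state']['ee_rot']).round(3))
E
```

```text
[0.53145325 0.04809641 0.31067932] [ 0.51069167  0.48815395  0.51200829 -0.4886177 ] -0.0003447998965837729 [-0.09463154  0.72065709  1.0444557 ] 309.70691628693146 [[ 0.    -0.278  0.961 -0.142]
 [ 1.    -0.    -0.     0.003]
 [ 0.001  0.961  0.278 -0.071]
 [ 0.     0.     0.     1.   ]]
[[-0.002  0.999  0.046]
 [ 0.001  0.046 -0.999]
 [-1.    -0.002 -0.001]]
```

View pics/wrist1.png

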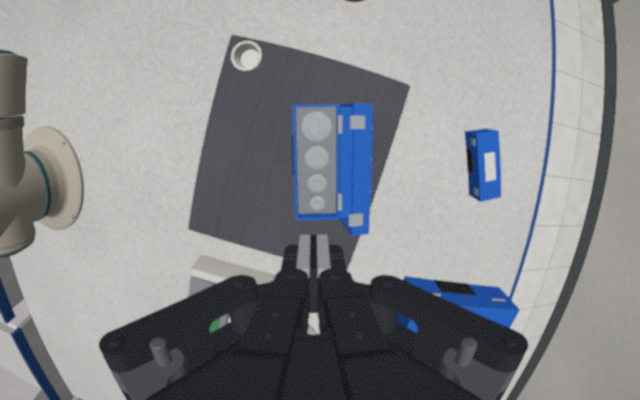

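The wrist view shows the case rim (outer corners about (293,103) top-left and (297,218) bottom-left), the lid standing to its right at columns 340–373, and the largest weight at the top, which is +y. I'm measuring the outline on the rim plane, z = 0.066.

```bash
python3 - <<'E'
from h import *
import pickle
w=pickle.load(open('w1.pkl','rb')); a,b=pickle.load(open('v0.pkl','rb'))
g=cv2.cvtColor(w['img'],cv2.COLOR_RGB2HSV)
blue=((g[...,0]>100)&(g[...,0]<125)&(g[...,1]>120)).astype(np.uint8)
m=np.zeros_like(blue); m[95:240,285:380]=blue[95:240,285:380]
L=[];
for v in range(108,214,6):
    u=np.flatnonzero(m[v]); L.append(wonz(w,u[0]-.5,v,.066)[:2])
L=np.array(L); p=np.polyfit(L[:,1],L[:,0],1); print('left edge x=',p, 'resid',np.abs(np.polyval(p,L[:,1])-L[:,0]).max())
T=[];B=[]
for u in range(298,334,5):
    v=np.flatnonzero(m[:,u]); T.append(wonz(w,u,v[0]-.5,.066)[:2]);B.append(wonz(w,u,v[-1]+.5,.066)[:2])
T=np.array(T);B=np.array(B); pt=np.polyfit(T[:,0],T[:,1],1);pb=np.polyfit(B[:,0],B[:,1],1)
print('top y',pt,np.polyval(pt,.53),'bot',pb,np.polyval(pb,.53))
# slab check in wrist
for q in [(232,35),(409,86),(189,229)]: print('slab corner',wonz(w,*q,.03)[:2].round(4))
print('crucible rim',wonz(w,246,56,.062).round(4))
# weights centre line (grey, tops), lid right edge
R=[]
for v in range(110,232,8):
    u=np.flatnonzero(m[v]); R.append((v,u[-1]))
print(R)
yaw=np.arctan(-p[0]); print('yaw deg',np.degrees(yaw), 'end-edge yaw',np.degrees(np.arctan(pt[0])),np.degrees(np.arctan(pb[0])))
# centre
ym=(np.polyval(pt,.53)+np.polyval(pb,.53))/2
ex=np.array([np.cos(yaw),np.sin(yaw)]); c=np.array([np.polyval(p,ym),ym])+.029*ex; print('centre',c,'slab centre est')
ey=np.array([-ex[1],ex[0]])
def W(x,y,z): return np.r_[c+x*ex+y*ey,z+.03]
base=[W(x,y,0) for x in(-.029,.029) for y in(-.075,.075)]
print('scene base proj',proj(a,base).round(1).tolist()); print('side base proj',proj(b,base).round(1).tolist())
# lid: for angles, project free-edge outer/inner corners in three views
for th in np.arange(1.5,2.0,.1):
    P=[]
    for y in(-.075,.075):
        for d in (0,.022):
            P.append(W(.029-.058*np.cos(th)+d*np.sin(th),y,.036+.058*np.sin(th)+d*np.cos(th)))
    print(round(th,2),'sc',proj(a,P).round(0).tolist(),'sd',proj(b,P).round(0).tolist(),'wr',wproj(w,P).round(0).tolist())
E
```

```text
left edge x= [-0.06054822  0.51097495] resid 0.0008661811223941163
top y [0.0469676  0.10157406] 0.1264668880234838 bot [ 0.04572617 -0.04905221] -0.02481734092781508
slab corner [0.414  0.2227]
slab corner [0.6611 0.1619]
slab corner [ 0.3448 -0.0647]
crucible rim [0.4429 0.186  0.062 ]
[(110, np.int64(372)), (118, np.int64(372)), (126, np.int64(372)), (134, np.int64(372)), (142, np.int64(372)), (150, np.int64(372)), (158, np.int64(372)), (166, np.int64(371)), (174, np.int64(371)), (182, np.int64(371)), (190, np.int64(371)), (198, np.int64(370)), (206, np.int64(369)), (214, np.int64(368)), (222, np.int64(368)), (230, np.int64(367))]
yaw deg 3.4649271433932234 end-edge yaw 2.6890690140888305 2.6180925868845617
centre [0.53684459 0.05257746] slab centre est
scene base proj [[324.0, 174.4], [360.0, 204.2], [308.0, 183.3], [343.7, 214.7]]
side base proj [[298.2, 234.5], [292.9, 203.0], [318.2, 232.5], [311.0, 201.4]]
1.5 sc [[309.0, 157.0], [302.0, 160.0], [347.0, 188.0], [340.0, 192.0]] sd [[317.0, 207.0], [325.0, 206.0], [310.0, 177.0], [317.0, 176.0]] wr [[338.0, 235.0], [357.0, 235.
[... 167 characters left out ...]
 177.0]] wr [[343.0, 235.0], [362.0, 234.0], [344.0, 102.0], [365.0, 102.0]]
1.7 sc [[305.0, 159.0], [298.0, 163.0], [343.0, 191.0], [336.0, 196.0]] sd [[321.0, 207.0], [329.0, 207.0], [313.0, 177.0], [320.0, 177.0]] wr [[348.0, 235.0], [367.0, 233.0], [350.0, 102.0], [370.0, 102.0]]
1.8 sc [[303.0, 160.0], [297.0, 165.0], [341.0, 192.0], [335.0, 198.0]] sd [[323.0, 207.0], [331.0, 208.0], [315.0, 177.0], [322.0, 178.0]] wr [[353.0, 234.0], [371.0, 232.0], [355.0, 102.0], [374.0, 102.0]]
1.9 sc [[302.0, 162.0], [295.0, 167.0], [340.0, 194.0], [333.0, 200.0]] sd [[325.0, 207.0], [332.0, 209.0], [317.0, 177.0], [324.0, 179.0]] wr [[358.0, 234.0], [374.0, 231.0], [360.0, 102.0], [378.0, 102.0]]
```

The measurements agree: rim length 151 mm (given 150), the base corners reproject onto the scene and side pictures, the yaw is about 3°, and the centre is (0.537, 0.053). The lid stands at about 1.73 rad, and the slab centre is about (0.503, 0.049). Next I bring the shut fingers down behind the lid.

Emit:
step_arm([
  {"grip":0,"delta_pos":[0.035,0.002,0],"twist":0},
  {"grip":0,"delta_pos":[0.035,0.002,0],"twist":0},
  {"grip":0,"delta_pos":[0.035,0.003,-0.01],"twist":0},
  {"grip":0,"delta_pos":[0,0,-0.035],"twist":0},
  {"grip":0,"delta_pos":[0,0,-0.035],"twist":0},
  {"grip":0,"delta_pos":[0,0,-0.035],"twist":0},
  {"grip":0,"delta_pos":[0,0,-0.035],"twist":0},
  {"grip":0,"delta_pos":[0,0,-0.03],"twist":0},
  {"grip":0,"delta_pos":[0,0,-0.023],"twist":0},
  {"grip":0,"delta_pos":[0,0,0],"twist":0},
])

```text
clock: 2.57
position: [0.6321, 0.0567, 0.1028]
ee_rot: [0.509, 0.485, 0.515, -0.49]
contact_force: [-0.5, -0.0, -1.1]
width: -0.0
```

Emit:
step_arm([
  {"grip":0,"delta_pos":[-0.012,0,0],"twist":0},
  {"grip":0,"delta_pos":[-0.012,0,0.002],"twist":0},
  {"grip":0,"delta_pos":[-0.012,0,0.004],"twist":0},
  {"grip":0,"delta_pos":[-0.01,0,0.003],"twist":0},
  {"grip":0,"delta_pos":[-0.01,0,0],"twist":0},
  {"grip":0,"delta_pos":[0,0,0],"twist":0},
])

```text
clock: 3.07
position: [0.5814, 0.0553, 0.1206]
ee_rot: [0.513, 0.49, 0.51, -0.487]
contact_force: [0.5, 0.2, 5.4]
width: -0.0002
```

```bash
python3 - <<'E'
from h import *
b=grab('side'); print(b['state']['position'],b['state']['contact_force'],b['state']['qd'].round(3))
B=b['img'][140:260,240:400][:,:,::-1]
cv2.imwrite('pics/side2.png',cv2.resize(B,None,fx=4,fy=4,interpolation=cv2.INTER_CUBIC))
E
```

```text
[0.5813645  0.05527753 0.120607  ] [0.45153908 0.23771494 5.35376107] [-0.003  0.019 -0.018  0.008  0.002  0.001]
```

View pics/side2.png

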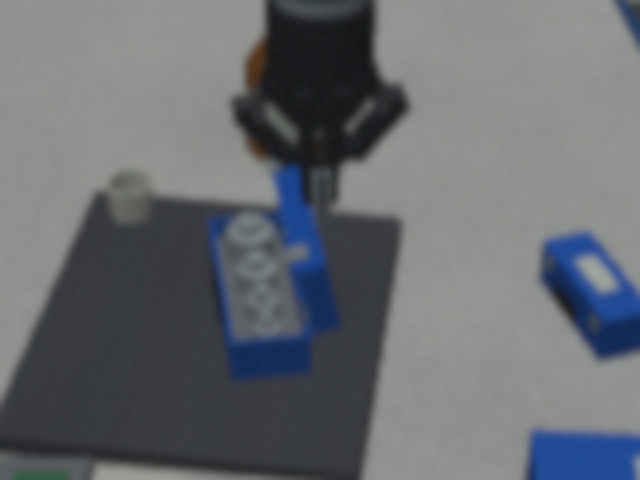

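The side view shows the fingers behind the lid, which has started to come over to about upright. The case hasn't moved. I carry on along the arc.

Emit:
step_arm([
  {"grip":0,"delta_pos":[-0.007,0,-0.001],"twist":0},
  {"grip":0,"delta_pos":[-0.007,0,-0.001],"twist":0},
  {"grip":0,"delta_pos":[-0.007,0,-0.002],"twist":0},
  {"grip":0,"delta_pos":[-0.007,0,-0.003],"twist":0},
  {"grip":0,"delta_pos":[-0.006,0,-0.004],"twist":0},
  {"grip":0,"delta_pos":[-0.006,0,-0.005],"twist":0},
  {"grip":0,"delta_pos":[0,0,0],"twist":0},
])

```text
clock: 3.7
position: [0.5383, 0.0551, 0.1006]
ee_rot: [0.511, 0.488, 0.512, -0.489]
contact_force: [-1.0, -0.0, -0.1]
width: 0.0002
```

```bash
python3 - <<'E'
from h import *
b=grab('side'); print(b['state']['position'],b['state']['contact_force'],b['state']['moment'])
B=b['img'][140:260,240:400][:,:,::-1]
cv2.imwrite('pics/side3.png',cv2.resize(B,None,fx=4,fy=4,interpolation=cv2.INTER_CUBIC))
E
```

```text
[0.53826957 0.05509309 0.10061712] [-1.01368842 -0.04949443 -0.13412588] [0.00417475 0.04978279 0.01489423]
```

View pics/side3.png

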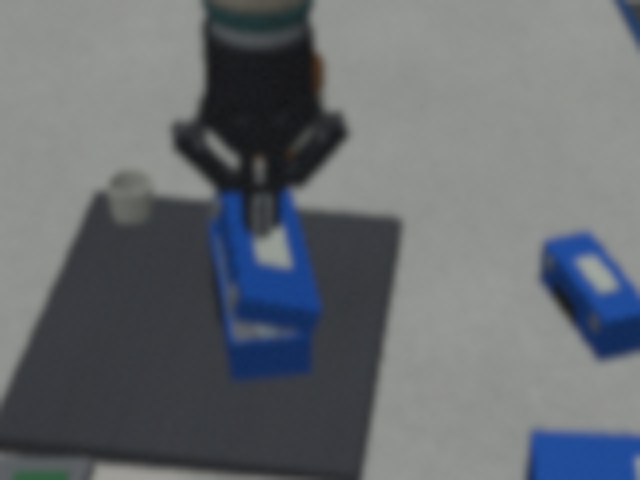

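The side view shows the lid most of the way over, with the tip on its outer face near the label, and the case still in place. Next I press it down gently.

Emit:
step_arm([
  {"grip":0,"delta_pos":[-0.004,0,-0.003],"twist":0},
  {"grip":0,"delta_pos":[-0.003,0,-0.003],"twist":0},
  {"grip":0,"delta_pos":[-0.001,0,-0.003],"twist":0},
  {"grip":0,"delta_pos":[0,0,-0.002],"twist":0},
  {"grip":0,"delta_pos":[0,0,0],"twist":0},
])

```text
clock: 4.17
position: [0.5326, 0.0549, 0.0895]
ee_rot: [0.511, 0.488, 0.512, -0.489]
contact_force: [-0.1, 0.4, 0.2]
width: 0.0
```

Emit:
step_arm([
  {"grip":0,"delta_pos":[0,0,-0.001],"twist":0},
  {"grip":0,"delta_pos":[0,0,-0.001],"twist":0},
  {"grip":0,"delta_pos":[0,0,0],"twist":0},
])

```text
clock: 4.42
position: [0.5332, 0.0549, 0.0882]
ee_rot: [0.511, 0.488, 0.511, -0.488]
contact_force: [0.8, 0.2, 0.4]
width: 0.0002
```

Emit:
step_arm([
  {"grip":0,"delta_pos":[0,0,-0.001],"twist":0},
  {"grip":0,"delta_pos":[0,0,-0.001],"twist":0},
  {"grip":0,"delta_pos":[0,0,0],"twist":0},
  {"grip":0,"delta_pos":[0,0,0],"twist":0},
])

```text
clock: 4.75
position: [0.5333, 0.0549, 0.0879]
ee_rot: [0.512, 0.489, 0.511, -0.488]
contact_force: [-3.2, -0.3, 10.5]
width: 0.0002
```

The force has risen to 10.5 N at z = 0.0879, and the closed top should be at 0.088, so the lid is down. I hold a moment longer, then rise, open and look.

Emit:
step_arm([
  {"grip":0,"delta_pos":[0,0,-0.001],"twist":0},
  {"grip":0,"delta_pos":[0,0,0],"twist":0},
  {"grip":0,"delta_pos":[0,0,0],"twist":0},
  {"grip":0,"delta_pos":[0,0,0.01],"twist":0},
  {"grip":0,"delta_pos":[0,0,0.035],"twist":0},
  {"grip":1,"delta_pos":[0,0,0.035],"twist":0},
  {"grip":1,"delta_pos":[0,0,0.035],"twist":0},
  {"grip":1,"delta_pos":[0,0,0.02],"twist":0},
  {"grip":1,"delta_pos":[0,0,0],"twist":0},
  {"grip":1,"delta_pos":[0,0,0],"twist":0},
])

```text
clock: 5.58
position: [0.5339, 0.0548, 0.2217]
ee_rot: [0.512, 0.489, 0.51, -0.488]
contact_force: [-1.3, 1.3, 0.2]
width: 0.0604
```

```bash
python3 - <<'E'
from h import *
import pickle
w=grab('wrist'); b=grab('side'); pickle.dump((w,b),open('w4.pkl','wb'))
print(w['state']['position'],w['state']['contact_force'],w['state']['width'])
g=cv2.cvtColor(w['img'],cv2.COLOR_RGB2HSV)
m=((g[...,0]>100)&(g[...,0]<125)&(g[...,1]>120)).astype(np.uint8)
n,l,st,ce=cv2.connectedComponentsWithStats(m)
c0=wproj(w,[[.537,.053,.088]])[0]; print('expected',c0)
for i in range(1,n):
    if st[i,4]>300: print(st[i],ce[i])
W=cv2.resize(w['img'][40:340,170:470][:,:,::-1],(500,500)); B=cv2.resize(b['img'][160:260,260:340][:,:,::-1],(300,375),interpolation=cv2.INTER_CUBIC)
B=cv2.copyMakeBorder(B,0,125,0,0,cv2.BORDER_CONSTANT)
cv2.imwrite('pics/chk4.png',np.hstack([W,B]))
E
```

```text
[0.53386712 0.05484396 0.2217125 ] [-1.2556265   1.28352894  0.16405537] 0.060380011886943134
expected [313.06855393 189.27325231]
[526   0  61 327 591] [571.30287648 153.59221658]
[ 280  109   66  155 7735] [313.63309632 182.71001939]
[ 492  139   40   86 2327] [511.67898582 179.6549205 ]
[ 416  332   57   53 1473] [439.68906993 357.34758995]
[  0 344  38  56 561] [ 15.39393939 373.29233512]
```

View pics/chk4.png

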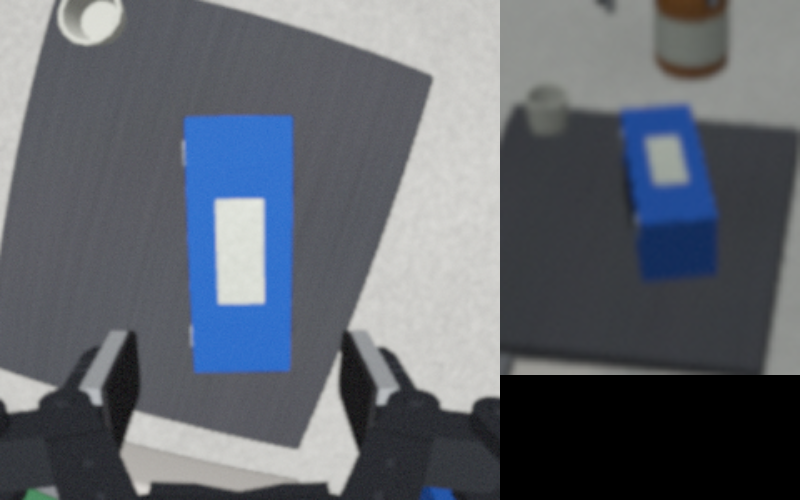

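The lid is shut: the wrist view shows one flat lid top with the label, and the side view shows no gap. I re-measure the pose on the top plane, z = 0.088.

```bash
python3 - <<'E'
from h import *
import pickle
w,b=pickle.load(open('w4.pkl','rb'))
g=cv2.cvtColor(w['img'],cv2.COLOR_RGB2HSV)
m=((g[...,0]>100)&(g[...,0]<125)&(g[...,1]>120)).astype(np.uint8)
L=[];R=[];T=[];B=[]
for v in range(120,255,9):
    u=np.flatnonzero(m[v,270:350])+270; L.append(wonz(w,u[0]-.5,v,.088));R.append(wonz(w,u[-1]+.5,v,.088))
for u in range(290,338,6):
    v=np.flatnonzero(m[100:270,u])+100; T.append(wonz(w,u,v[0]-.5,.088));B.append(wonz(w,u,v[-1]+.5,.088))
L,R,T,B=map(np.array,(L,R,T,B))
pl=np.polyfit(L[:,1],L[:,0],1);pr=np.polyfit(R[:,1],R[:,0],1);pt=np.polyfit(T[:,0],T[:,1],1);pb=np.polyfit(B[:,0],B[:,1],1)
print('yaws',np.degrees([-pl[0],-pr[0],pt[0],pb[0]]))
ym=(np.polyval(pt,.535)+np.polyval(pb,.535))/2
print('width',np.polyval(pr,ym)-np.polyval(pl,ym),'len',np.polyval(pt,.535)-np.polyval(pb,.535),'centre',(np.polyval(pr,ym)+np.polyval(pl,ym))/2,ym)
for z in(.085,.088,.091): print(z,)
R_=qR(w['state']['ee_rot']); print('tool y',R_[:,1],np.degrees(np.arctan2(R_[1,1],R_[0,1])))
E
```

```text
yaws [3.47323554 3.55157087 3.34154898 4.12920721]
width 0.05836942651015087 len 0.15077783770680475 centre 0.5377763937372648 0.05118784679338878
0.085
0.088
0.091
tool y [0.99893787 0.04593963 0.00356172] 2.6330900648777398
```

Emit:
step_arm([
  {"grip":1,"delta_pos":[0.003,0.006,0],"twist":1},
  {"grip":1,"delta_pos":[0,0,0],"twist":0},
  {"grip":1,"delta_pos":[0,0,-0.025],"twist":0},
  {"grip":1,"delta_pos":[0,0,-0.03],"twist":0},
  {"grip":1,"delta_pos":[0,0,-0.03],"twist":0},
  {"grip":1,"delta_pos":[0,0,-0.02],"twist":0},
  {"grip":1,"delta_pos":[0,0,0],"twist":0},
  {"grip":1,"delta_pos":[0,0,0],"twist":0},
])

```text
clock: 6.35
position: [0.5351, 0.061, 0.1139]
ee_rot: [0.515, 0.483, 0.517, -0.485]
contact_force: [0.7, -0.2, -0.3]
width: 0.0853
```

Emit:
step_arm([
  {"grip":1,"delta_pos":[0.002,0,-0.02],"twist":0},
  {"grip":1,"delta_pos":[0,0,-0.02],"twist":0},
  {"grip":1,"delta_pos":[0,0,-0.02],"twist":0},
  {"grip":1,"delta_pos":[0,0,-0.013],"twist":0},
  {"grip":1,"delta_pos":[0,0,-0.007],"twist":0},
  {"grip":1,"delta_pos":[0,0,0],"twist":0},
  {"grip":1,"delta_pos":[0,0,0],"twist":0},
])

```text
clock: 6.93
position: [0.5392, 0.0609, 0.0364]
ee_rot: [0.516, 0.484, 0.515, -0.483]
contact_force: [0.1, 1.1, -0.1]
width: 0.0852
```

```bash
python3 - <<'E'
from h import *
s=manip.get_state(); R=qR(s['ee_rot']); print(s['position'],s['contact_force'],s['width'],np.degrees(np.arctan2(R[1,1],R[0,1])))
E
```

```text
[0.53919343 0.06090452 0.03637398] [ 0.11369093  1.07339714 -0.07029555] 0.0852096922040508 3.6413348627926037
```

Emit:
step_arm([
  {"grip":1,"delta_pos":[-0.002,0,-0.004],"twist":0},
  {"grip":1,"delta_pos":[0,0,0],"twist":0},
  {"grip":0.8,"delta_pos":[0,0,0],"twist":0},
  {"grip":0.7,"delta_pos":[0,0,0],"twist":0},
  {"grip":0,"delta_pos":[0,0,0],"twist":0},
  {"grip":0,"delta_pos":[0,0,0],"twist":0},
  {"grip":0,"delta_pos":[0,0,0],"twist":0},
  {"grip":0,"delta_pos":[0,0,0],"twist":0},
  {"grip":0,"delta_pos":[0,0,0],"twist":0},
  {"grip":0,"delta_pos":[0,0,0],"twist":0},
], force=70)

```text
clock: 7.77
position: [0.5359, 0.0609, 0.0323]
ee_rot: [0.516, 0.484, 0.516, -0.484]
contact_force: [-2.1, -0.1, 6.0]
width: 0.0618
```

The opening is 61.8 mm. The rubber grips measure 63 mm and the bare case 58 mm, so the fingers are on the grips. I lift a little first.

Emit:
step_arm([
  {"grip":0,"delta_pos":[0,0,0.003],"twist":0},
  {"grip":0,"delta_pos":[0,0,0.005],"twist":0},
  {"grip":0,"delta_pos":[0,0,0.007],"twist":0},
  {"grip":0,"delta_pos":[0,0,0.005],"twist":0},
  {"grip":0,"delta_pos":[0,0,0],"twist":0},
  {"grip":0,"delta_pos":[0,0,0],"twist":0},
])

```text
clock: 8.27
position: [0.5364, 0.0609, 0.0518]
ee_rot: [0.516, 0.484, 0.515, -0.484]
contact_force: [-0.1, 0.2, -4.5]
width: 0.0617
```

```bash
python3 - <<'E'
from h import *
b=grab('side');a=grab('scene'); s=b['state']; print(s['position'],s['contact_force'],s['moment'],s['width'])
B=cv2.resize(b['img'][140:260,240:400][:,:,::-1],(640,480),interpolation=cv2.INTER_CUBIC)
cv2.imwrite('pics/side5.png',B)
E
```

```text
[0.53643218 0.06087299 0.05175623] [-0.09840026  0.18355841 -4.46508975] [5.77216430e-03 3.53199194e-02 7.99946087e-05] 0.06167648193026593
```

View pics/side5.png

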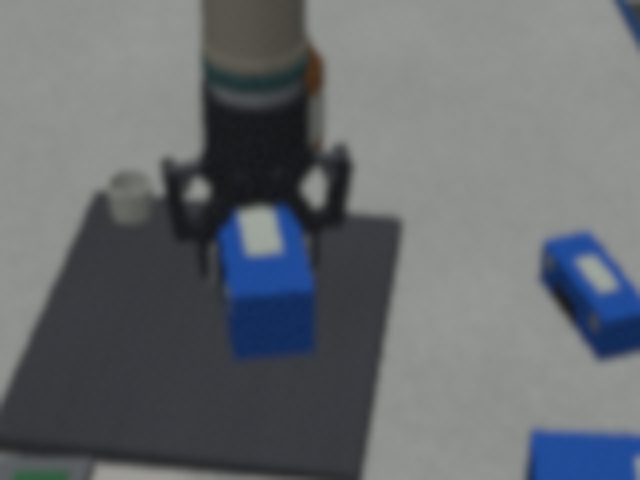

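The case is held: the load reads 4.5 N (0.46 kg), the moment is negligible, it looks level, and the lid is shut. I lift 10 cm more, smoothly, to put the underside at about 0.15 m (12 cm above the slab).

Emit:
step_arm([
  {"grip":0,"delta_pos":[0,0,0.005],"twist":0},
  {"grip":0,"delta_pos":[0,0,0.01],"twist":0},
  {"grip":0,"delta_pos":[0,0,0.015],"twist":0},
  {"grip":0,"delta_pos":[0,0,0.018],"twist":0},
  {"grip":0,"delta_pos":[0,0,0.018],"twist":0},
  {"grip":0,"delta_pos":[0,0,0.015],"twist":0},
  {"grip":0,"delta_pos":[0,0,0.01],"twist":0},
  {"grip":0,"delta_pos":[0,0,0.007],"twist":0},
  {"grip":0,"delta_pos":[0,0,0.004],"twist":0},
  {"grip":0,"delta_pos":[0,0,0],"twist":0},
])

```text
clock: 9.2
position: [0.5363, 0.0609, 0.154]
ee_rot: [0.516, 0.484, 0.515, -0.484]
contact_force: [-0.4, 0.2, -4.6]
width: 0.0615
```

Emit:
step_arm([
  {"grip":0,"delta_pos":[0,0,0],"twist":0},
  {"grip":0,"delta_pos":[0,0,0],"twist":0},
  {"grip":0,"delta_pos":[0,0,0],"twist":0},
  {"grip":0,"delta_pos":[0,0,0],"twist":0},
  {"grip":0,"delta_pos":[0,0,0],"twist":0},
  {"grip":0,"delta_pos":[0,0,0],"twist":0},
  {"grip":0,"delta_pos":[0,0,0],"twist":0},
  {"grip":0,"delta_pos":[0,0,0],"twist":0},
])

```text
clock: 9.87
position: [0.536, 0.0609, 0.1532]
ee_rot: [0.516, 0.484, 0.516, -0.484]
contact_force: [-0.3, 0.1, -3.4]
width: 0.0619
```

```bash
python3 - <<'E'
from h import *
b=grab('side');a=grab('scene'); s=b['state']; print(s['position'],s['contact_force'],s['moment'],s['width'],s['qd'].round(4),s['clock'])
z=s['position'][2]-.0518+.05; 
p=np.array([.5375,.051]);ya=np.radians(3.5);ex=np.array([np.cos(ya),np.sin(ya)]);ey=np.array([-ex[1],ex[0]])
for n,d in(('side',b),('scene',a)):
    for zz in(z,z+.058):
        P=[np.r_[p+x*ex+y*ey,zz] for x in(-.029,.029) for y in(-.075,.075)]
        q=proj(d,P); print(n,round(zz,3),q.round(0).tolist())
        for u in q: cv2.circle(d['img'],tuple(int(round(x)) for x in u),1,(255,0,0) if zz==z else (255,255,0),-1)
f=lambda i,x,y:cv2.resize(i[y:y+120,x:x+100][:,:,::-1],(400,480),interpolation=cv2.INTER_CUBIC)
cv2.imwrite('pics/end6.png',np.hstack([f(b['img'],260,120),f(a['img'],290,110)]))
E
```

```text
[0.53602021 0.06088564 0.15324663] [-0.3026318   0.08925746 -3.42801413] [0.03948334 0.05482579 0.00521858] 0.06192909470469231 [ 0.0003 -0.0021 -0.001   0.0009 -0.0008  0.0007] 9.8667
side 0.151 [[297.0, 201.0], [292.0, 171.0], [319.0, 199.0], [311.0, 170.0]]
side 0.209 [[297.0, 183.0], [291.0, 154.0], [319.0, 181.0], [311.0, 153.0]]
scene 0.151 [[324.0, 141.0], [363.0, 170.0], [307.0, 149.0], [345.0, 181.0]]
scene 0.209 [[324.0, 122.0], [365.0, 152.0], [306.0, 131.0], [347.0, 162.0]]
```

View pics/end6.png

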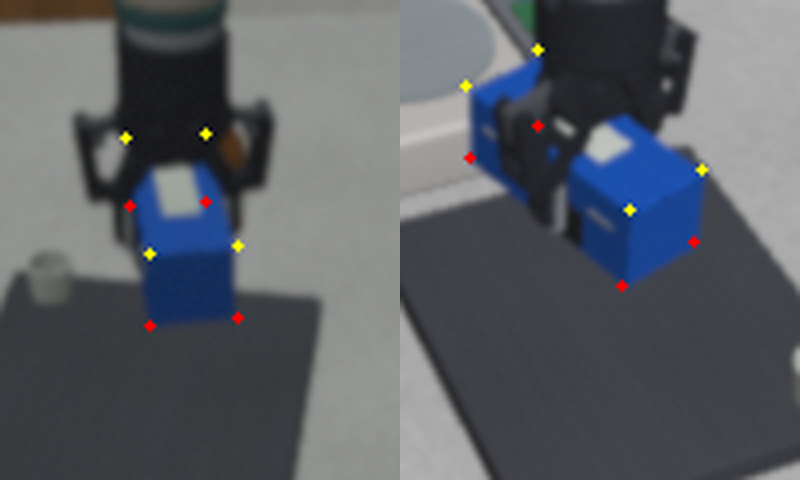

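Both views show the closed case in the fingers. Its visible corners lie within about a pixel of those predicted for a level, closed case with its underside at z = 0.151. The joints are still, so I'm handing in.

```bash
python3 -c "
from rig import manip
s=manip.get_state(); print(s['position'],s['width'],s['clock']); print(manip.sign_off())"
```

```text
[0.53607997 0.06088336 0.15333696] 0.06188491157711648 9.9667
the job is handed in; nothing more can be done
None
```

I closed the lid of the middle-sized blue case, lifted it by its rubber grips and handed in at 9.97 s, still holding it over the slab. `sign_off` gives no verdict, so what follows comes from my own checks.

- **Closing:** I pushed the lid over from behind with shut fingers and pressed until 10.5 N at z = 0.088, the height of a closed lid. The top then measured 58.4 × 150.8 mm, and the pictures showed no gap.
- **Holding:** The fingers stopped at 61.9 mm, a little under the 63 mm given for the grips, probably because the rubber gave. The load read 4.5 N just after lifting.
- **End state:** The underside is at about z = 0.151 m, roughly 12 cm above the slab top, and about 35 mm from the slab centre. In both views the visible corners lie within about a pixel of a level, closed case, and the arm was still.
- **Bystanders:** My planned path stayed clear of the balance, bottle and crucible, and they looked unmoved in the pictures where they showed. I did not measure their positions again at the end.
- **What disagreed:** The last force reading was 3.4 N, against 4.6 N just before. The opening and picture did not change, so I took it as sensor noise.

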